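Return a row of core bits to the peg rack in order

TASK

The four coloured core drill bits have dried on their stands. Move them one by one onto the four posts of the wooden rack, keeping the order of the row: the bit that stands leftmost in the row as seen from the robot goes on the post next to the rack's red end block, the next one on the post after it, and so on, with the rightmost bit farthest from the red block. Seat each bit upright over its post, fully down on the board, and let go of it.

Things in the scene. Friction and masses are not known exactly. Their poses are not given: they have to be found in the camera images.
- bit_yellow: the yellow core drill bit: a yellow barrel 46 mm across and 55 mm high, closed on top and open below (bore 40 mm across, 49 mm deep), with a plain round steel shank 24 mm across and 35 mm long standing up from the middle of its top, to hold it by; 90 mm high in all, 0.17 to 0.35 kg. Origin: centre of the barrel's lower rim; z up the shank.
- bit_blue: the blue core drill bit: a blue barrel 46 mm across and 55 mm high, closed on top and open below (bore 40 mm across, 49 mm deep), with a plain round steel shank 24 mm across and 35 mm long standing up from the middle of its top, to hold it by; 90 mm high in all, 0.17 to 0.35 kg. Origin: centre of the barrel's lower rim; z up the shank.
- bit_green: the green core drill bit: a green barrel 46 mm across and 55 mm high, closed on top and open below (bore 40 mm across, 49 mm deep), with a plain round steel shank 24 mm across and 35 mm long standing up from the middle of its top, to hold it by; 90 mm high in all, 0.17 to 0.35 kg. Origin: centre of the barrel's lower rim; z up the shank.
- bit_black: the black core drill bit: a black barrel 46 mm across and 55 mm high, closed on top and open below (bore 40 mm across, 49 mm deep), with a plain round steel shank 24 mm across and 35 mm long standing up from the middle of its top, to hold it by; 90 mm high in all, 0.17 to 0.35 kg. Origin: centre of the barrel's lower rim; z up the shank.
- stand_yellow: the yellow drying stand, fixed, under the yellow bit at the start: yellow plate 66 x 66 x 8 mm with a central post 20 mm across, 30 mm high, in the bit's bore. Origin: centre of the plate's underside; z up, y along the row of stands to its left end as seen from the robot. The stands are 75 mm apart, in any order, on a 12 mm thick rail; the bit's rim is 8 mm above this origin.
- stand_blue: the blue drying stand, fixed, under the blue bit at the start: blue plate 66 x 66 x 8 mm with a central post 20 mm across, 30 mm high, in the bit's bore. Origin: centre of the plate's underside; z up, y along the row of stands to its left end as seen from the robot. The stands are 75 mm apart, in any order, on a 12 mm thick rail; the bit's rim is 8 mm above this origin.
- stand_green: the green drying stand, fixed, under the green bit at the start: green plate 66 x 66 x 8 mm with a central post 20 mm across, 30 mm high, in the bit's bore. Origin: centre of the plate's underside; z up, y along the row of stands to its left end as seen from the robot. The stands are 75 mm apart, in any order, on a 12 mm thick rail; the bit's rim is 8 mm above this origin.
- stand_black: the black drying stand, fixed, under the black bit at the start: black plate 66 x 66 x 8 mm with a central post 20 mm across, 30 mm high, in the bit's bore. Origin: centre of the plate's underside; z up, y along the row of stands to its left end as seen from the robot. The stands are 75 mm apart, in any order, on a 12 mm thick rail; the bit's rim is 8 mm above this origin.
- peg_rack: the empty wooden rack, fixed: a pale board 64 x 400 x 20 mm with four steel posts 20 mm across, 30 mm high, tops bevelled. Origin: centre of the board's underside; y along the board, z up. The posts stand at y = -112.5, -37.5, 37.5 and 112.5 mm, x = 0. A seated bit has its post inside its bore and its rim on the board, 20 mm above this origin.
- red_block: the red end block, fixed on the board of the rack at one end (at y = +172.5 or -172.5 mm of the rack): 40 x 30 mm, 40 mm high; origin: centre of its underside, 60 mm from the nearest post. A grey block of the same size is at the other end.
Things that resemble listed ones, but are neither listed nor needed, are in the scene too. What is shaped like the bit_green but orange is not meant. What is shaped like the bit_yellow but pink is not meant.

How it is judged:
At the end, for the whole second after the job is handed in: The bit from the k-th stand from the left (seen from the robot) is on the k-th post from the red block, for all four: axis within 12 mm of the post along and across the rack, rim 5 mm below to 4 mm above the board, upright within 0.1 rad, at rest (((y of each of stand_blue, stand_green, stand_black in the frame of stand_yellow below 0 m and horizontal distance between bit_yellow and red_block between 0.048 and 0.072 m) or (y of stand_blue in the frame of stand_yellow above 0 m and y of each of stand_green, stand_black in the frame of stand_yellow below 0 m and horizontal distance between bit_yellow and red_block between 0.123 and 0.147 m) or (y of each of stand_blue, stand_black in the frame of stand_yellow below 0 m and y of stand_green in the frame of stand_yellow above 0 m and horizontal distance between bit_yellow and red_block between 0.123 and 0.147 m) or (y of each of stand_blue, stand_green in the frame of stand_yellow below 0 m and y of stand_black in the frame of stand_yellow above 0 m and horizontal distance between bit_yellow and red_block between 0.123 and 0.147 m) or (y of each of stand_blue, stand_green in the frame of stand_yellow above 0 m and y of stand_black in the frame of stand_yellow below 0 m and horizontal distance between bit_yellow and red_block between 0.198 and 0.222 m) or (y of each of stand_blue, stand_black in the frame of stand_yellow above 0 m and y of stand_green in the frame of stand_yellow below 0 m and horizontal distance between bit_yellow and red_block between 0.198 and 0.222 m) or (y of stand_blue in the frame of stand_yellow below 0 m and y of each of stand_green, stand_black in the frame of stand_yellow above 0 m and horizontal distance between bit_yellow and red_block between 0.198 and 0.222 m) or (y of each of stand_blue, stand_green, stand_black in the frame of stand_yellow above 0 m and horizontal distance between bit_yellow and red_block between 0.273 and 0.297 m)) and x of bit_yellow in the frame of peg_rack between -0.012 and 0.012 m and z of bit_yellow in the frame of peg_rack between 0.015 and 0.024 m and angle between each of bit_yellow, bit_blue, bit_green, bit_black's own z axis and vertical below 0.1 rad and linear speed of each of bit_yellow, bit_blue, bit_green, bit_black below 0.02 m/s and angular speed of each of bit_yellow, bit_blue, bit_green, bit_black below 0.15 rad/s and ((y of each of stand_yellow, stand_green, stand_black in the frame of stand_blue below 0 m and horizontal distance between bit_blue and red_block between 0.048 and 0.072 m) or (y of stand_yellow in the frame of stand_blue above 0 m and y of each of stand_green, stand_black in the frame of stand_blue below 0 m and horizontal distance between bit_blue and red_block between 0.123 and 0.147 m) or (y of each of stand_yellow, stand_black in the frame of stand_blue below 0 m and y of stand_green in the frame of stand_blue above 0 m and horizontal distance between bit_blue and red_block between 0.123 and 0.147 m) or (y of each of stand_yellow, stand_green in the frame of stand_blue below 0 m and y of stand_black in the frame of stand_blue above 0 m and horizontal distance between bit_blue and red_block between 0.123 and 0.147 m) or (y of each of stand_yellow, stand_green in the frame of stand_blue above 0 m and y of stand_black in the frame of stand_blue below 0 m and horizontal distance between bit_blue and red_block between 0.198 and 0.222 m) or (y of each of stand_yellow, stand_black in the frame of stand_blue above 0 m and y of stand_green in the frame of stand_blue below 0 m and horizontal distance between bit_blue and red_block between 0.198 and 0.222 m) or (y of stand_yellow in the frame of stand_blue below 0 m and y of each of stand_green, stand_black in the frame of stand_blue above 0 m and horizontal distance between bit_blue and red_block between 0.198 and 0.222 m) or (y of each of stand_yellow, stand_green, stand_black in the frame of stand_blue above 0 m and horizontal distance between bit_blue and red_block between 0.273 and 0.297 m)) and x of bit_blue in the frame of peg_rack between -0.012 and 0.012 m and z of bit_blue in the frame of peg_rack between 0.015 and 0.024 m and ((y of each of stand_yellow, stand_blue, stand_black in the frame of stand_green below 0 m and horizontal distance between bit_green and red_block between 0.048 and 0.072 m) or (y of stand_yellow in the frame of stand_green above 0 m and y of each of stand_blue, stand_black in the frame of stand_green below 0 m and horizontal distance between bit_green and red_block between 0.123 and 0.147 m) or (y of each of stand_yellow, stand_black in the frame of stand_green below 0 m and y of stand_blue in the frame of stand_green above 0 m and horizontal distance between bit_green and red_block between 0.123 and 0.147 m) or (y of each of stand_yellow, stand_blue in the frame of stand_green below 0 m and y of stand_black in the frame of stand_green above 0 m and horizontal distance between bit_green and red_block between 0.123 and 0.147 m) or (y of each of stand_yellow, stand_blue in the frame of stand_green above 0 m and y of stand_black in the frame of stand_green below 0 m and horizontal distance between bit_green and red_block between 0.198 and 0.222 m) or (y of each of stand_yellow, stand_black in the frame of stand_green above 0 m and y of stand_blue in the frame of stand_green below 0 m and horizontal distance between bit_green and red_block between 0.198 and 0.222 m) or (y of stand_yellow in the frame of stand_green below 0 m and y of each of stand_blue, stand_black in the frame of stand_green above 0 m and horizontal distance between bit_green and red_block between 0.198 and 0.222 m) or (y of each of stand_yellow, stand_blue, stand_black in the frame of stand_green above 0 m and horizontal distance between bit_green and red_block between 0.273 and 0.297 m)) and x of bit_green in the frame of peg_rack between -0.012 and 0.012 m and z of bit_green in the frame of peg_rack between 0.015 and 0.024 m and ((y of each of stand_yellow, stand_blue, stand_green in the frame of stand_black below 0 m and horizontal distance between bit_black and red_block between 0.048 and 0.072 m) or (y of stand_yellow in the frame of stand_black above 0 m and y of each of stand_blue, stand_green in the frame of stand_black below 0 m and horizontal distance between bit_black and red_block between 0.123 and 0.147 m) or (y of each of stand_yellow, stand_green in the frame of stand_black below 0 m and y of stand_blue in the frame of stand_black above 0 m and horizontal distance between bit_black and red_block between 0.123 and 0.147 m) or (y of each of stand_yellow, stand_blue in the frame of stand_black below 0 m and y of stand_green in the frame of stand_black above 0 m and horizontal distance between bit_black and red_block between 0.123 and 0.147 m) or (y of each of stand_yellow, stand_blue in the frame of stand_black above 0 m and y of stand_green in the frame of stand_black below 0 m and horizontal distance between bit_black and red_block between 0.198 and 0.222 m) or (y of each of stand_yellow, stand_green in the frame of stand_black above 0 m and y of stand_blue in the frame of stand_black below 0 m and horizontal distance between bit_black and red_block between 0.198 and 0.222 m) or (y of stand_yellow in the frame of stand_black below 0 m and y of each of stand_blue, stand_green in the frame of stand_black above 0 m and horizontal distance between bit_black and red_block between 0.198 and 0.222 m) or (y of each of stand_yellow, stand_blue, stand_green in the frame of stand_black above 0 m and horizontal distance between bit_black and red_block between 0.273 and 0.297 m)) and x of bit_black in the frame of peg_rack between -0.012 and 0.012 m and z of bit_black in the frame of peg_rack between 0.015 and 0.024 m); the robot touches nothing.
It also fails if it takes over 88 s, if anything falls off the work surface, if the arm or the gripper's body presses on something with over 40 N, if the wrist force passes 120 N, or if a joint passes its speed limit or range.

ROBOT

A 6-joint arm with a two-finger parallel gripper is mounted at the origin on the work surface. World frame = base frame: x ahead of the robot, y to its left, z up, the work surface at z = 0. Lengths are in m, angles in rad, forces in N, time in s.
With the tool pointing down it reaches from about 0.275 to 1 m from the base axis. Payload 8.4 kg.
Tool frame: the origin (TCP) lies on the centre line of the jaws, within the pads' length; the fingertips stand 17 mm ahead of it and the grasp point (between the pads) lies 2 mm behind it (bot.tcp_to_tips is the z of the fingertips in the tool frame, in m); z points along the fingers, y is the line along which they close (so a half turn about z gives the same grasp; the last joint's range is limited). The gripper opens to 85 mm and grips with 20 to 120 N. Pads are 22 mm wide; open, the fingers measure 114 mm over their backs; the gripper's body (76 mm by 85 mm) begins 54 mm behind the grasp point. The pads swing forward as they close: fully open they stand 13 mm farther back than shut.
Start: joints at [1.31, 0.353, 1.633, -0, 1.155, -0.002], TCP at [0.16, 0.604, 0.248] pointing down, gripper open.
Joint ranges: [-2.63, 2.63], [-0.92, 2.1], [0.06, 2.66], [-1.3, 4.44], [0, 2.69], [-3.02, 3.02]. Speed limits (rad/s): [2.22, 2.22, 2.79, 3.14, 3.14, 3.14].

INTERFACE

Orientations are given as a unit quaternion [x, y, z, w].
In Python, from workcell import bot, hand, kinematics, get_obs, vision, hand_in gives the robot as it stands. The module is installed in compiled form; this text tells all that it offers. Calls block until the motion is done:
- bot.reach(position, orientation): joint-space move of the TCP to a pose.
- bot.servo_line(position, ori=None, velocity=0.15): straight line of the TCP; ori=None keeps the orientation; velocity is the mean speed in m/s.
- bot.goto_joints(angles): joint-space move.
- hand.move_gripper(opening, strength=None): finger opening in m; strength is the grip in N (None keeps the last); returns when the fingers have stopped.
- bot.dwell(seconds).
- kinematics.solve_ik(position, orientation): joint angles nearest the present ones, or None.
- get_obs(): the state.
- vision.read_camera(name): name is "scene" or "top" or "wrist"; returns a dict with "frame" (400x640x3 uint8, red, green, blue), "intrinsics" (3x3 intrinsics, pixels), "view" (4x4, takes a point from world to camera coordinates). Camera axes: x right, y down, z forward; pixel columns grow to the right and rows downward; lengths in m; the calibration is good to about 2 mm. A picture is of the moment at which its call begins. There is no depth.
A pose or a line that the arm cannot do raises bot.IKError and nothing moves.
- hand_in(): hands the job in; it is judged then, once.
The state is a dict: "time_s": time; "joint_pos": joint angles; "joint_vel": joint speeds; "joint_efforts": joint torques, N m; "position": TCP position; "orientation": TCP orientation; "wrist_force": force on the tool from outside, world axes, zero at the start; "ft_torque": the same for the moment, N m; "gripper_width": finger opening in m; "grip_force": force on a finger pad.
Only numpy, scipy, OpenCV 4.12 (cv2) and the standard library are available. Lean on these libraries where they do the work, as an engineer would, in place of code of your own. Each camera call takes 0.05 s, during which the arm holds its last target. There are 200 camera calls.

## Working session

There is one attempt and no reset: what is moved stays moved. The work goes in short steps, each a Python script; the robot and the scene stay as the last script left them, time stands still between calls to the robot, and variables do not carry over. Pictures are saved under pics/ and viewed, at most 14 in all, crops included, and the job is handed in when it is done.

```bash
mkdir -p pics; python3 - <<'E'
from workcell import *
import cv2,numpy as np
for n in ("scene","top"):
    d=vision.read_camera(n); cv2.imwrite(f"pics/{n}0.png",d["frame"][:,:,::-1]); 
    np.savez(f"{n}0.npz",**d); print(n,d["intrinsics"].tolist(),np.round(d["view"],4).tolist())
print(get_obs())
E
```

```text
scene [[481.3192122889971, 0.0, 314.9482175134786], [0.0, 481.3192122889971, 197.05468459590693], [0.0, 0.0, 1.0]] [[0.6965, 0.7175, 0.0107, -0.4653], [0.5369, -0.5111, -0.6712, -0.2855], [-0.4761, 0.4732, -0.7412, 1.4158], [0.0, 0.0, 0.0, 1.0]]
top [[478.48709136805536, 0.0, 326.09336430618777], [0.0, 478.48709136805536, 197.79780426304666], [0.0, 0.0, 1.0]] [[-0.1094, -0.994, -0.002, 0.0856], [-0.9707, 0.1072, -0.2148, 0.5984], [0.2138, -0.0215, -0.9766, 0.925], [0.0, 0.0, 0.0, 1.0]]
{'time_s': 0.1, 'joint_pos': array([ 1.30958161e+00,  3.53599594e-01,  1.63406487e+00, -4.64311904e-06,
        1.15521545e+00, -2.45161720e-03]), 'joint_vel': array([ 0.00253155,  0.00015906,  0.00023242, -0.00094319, -0.00187292,
       -0.00090742]), 'joint_efforts': array([-2.32120465e-04, -6.06356978e+01, -3.42823899e+01, -2.46821529e-06,
        3.79646124e-03, -1.68022933e-05]), 'position': array([0.15985343, 0.60378227, 0.24762163]), 'orientation': array([ 1.29019928e-01,  9.91641792e-01, -6.38320657e-04, -8.25008303e-05]), 'wrist_force': array([-0.36148522, -0.68343068,  0.04780434]), 'ft_torque': array([-0.05048912,  0.02438498, -0.04590115]), 'grip_force': 0.0, 'gripper_width': 0.08536960379787659}
```

View pics/scene0.png

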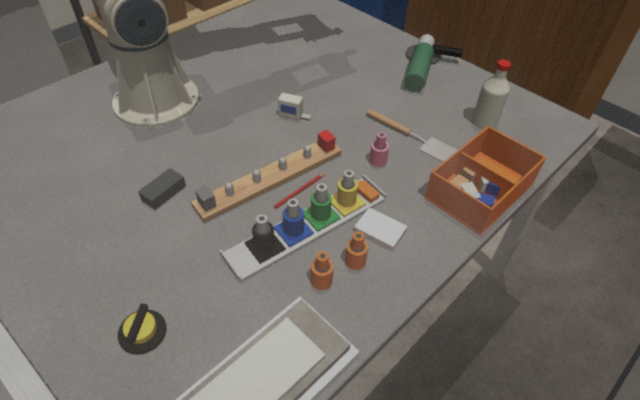

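View pics/top0.png

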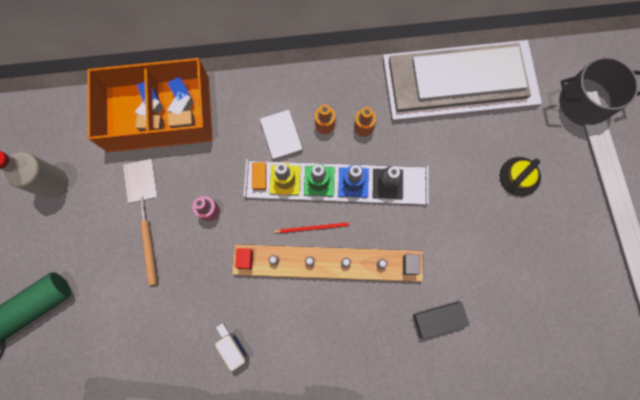

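The top picture shows the row from left to right: yellow (284,175), green (319,180), blue (353,180), black (390,180). The red block is at (243,258) on the left (+y) end of the rack, with posts at (273,260), (310,261), (346,263) and (382,264). The orange bits at (325,118) and (366,120) and the pink one at (205,208) don't fit, because they stand off the rail and have the wrong colour. I'll confirm this in one enlarged crop.

```bash
python3 - <<'E'
import cv2,numpy as np
t=cv2.imread("pics/top0.png")[150:290,225:435]; s=cv2.imread("pics/scene0.png")[120:280,190:390]
a=cv2.resize(t,None,fx=3.6,fy=3.6,interpolation=2)[:300*2]; b=cv2.resize(s,None,fx=3.6,fy=3.6,interpolation=2)
cv2.imwrite("pics/ct.png",a); cv2.imwrite("pics/cs.png",b)
E
```

```text
(no output)
```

View pics/ct.png

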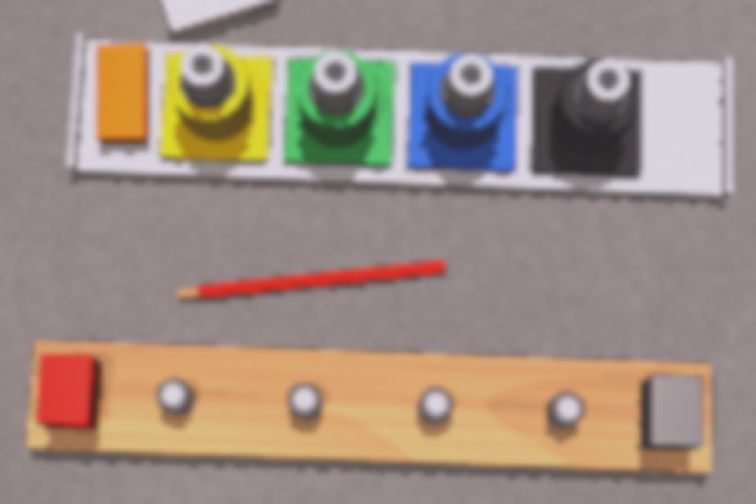

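View pics/cs.png

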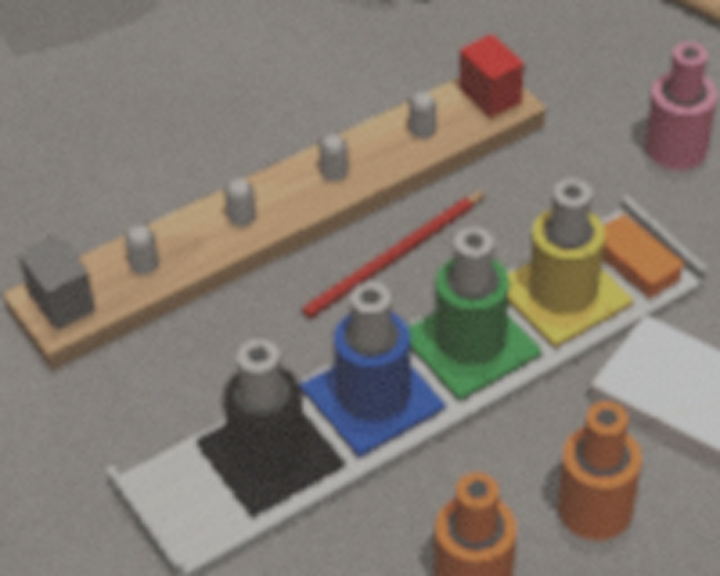

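The crop confirms the order yellow, green, blue, black, left to right as seen from the robot. All four have steel shanks and stand on plates of their own colour. The red block is at the left end. Next I'll triangulate the shank rings and post tops.

```bash
cat > loc.py <<'E'
import cv2,numpy as np
def refine(img,p,r):
    u0,v0=int(round(p[0]))-r,int(round(p[1]))-r
    k=8; w=cv2.resize(cv2.cvtColor(img,cv2.COLOR_RGB2GRAY)[v0:v0+2*r+1,u0:u0+2*r+1],None,fx=k,fy=k,interpolation=2)
    _,m=cv2.threshold(w,0,255,cv2.THRESH_OTSU)
    cs,_=cv2.findContours(m,cv2.RETR_EXTERNAL,cv2.CHAIN_APPROX_NONE)
    c=cv2.convexHull(max(cs,key=cv2.contourArea)); M=cv2.moments(c); (x,y,ww,hh)=cv2.boundingRect(c)
    return np.array([u0+(M['m10']/M['m00']+.5)/k-.5,v0+(M['m01']/M['m00']+.5)/k-.5]),(ww/k,hh/k)
def tri(A,p,B,q):
    P=lambda d:d["intrinsics"]@d["view"][:3]
    X=cv2.triangulatePoints(P(A),P(B),np.float64(p).reshape(2,1),np.float64(q).reshape(2,1)).ravel(); return X[:3]/X[3]
def cast(d,p,z):
    R,t=d["view"][:3,:3],d["view"][:3,3]; c=-R.T@t; r=R.T@np.linalg.inv(d["intrinsics"])@[p[0],p[1],1]
    return c+r*(z-c[2])/r[2]
E
python3 - <<'E'
from loc import *
T,S=np.load("top0.npz"),np.load("scene0.npz")
top=dict(yellow=(203,66),green=(336,71),blue=(470,75),black=(609,80),p1=(175,396),p2=(304,401),p3=(436,404),p4=(567,408))
sc=dict(yellow=(572,194),green=(474,241),blue=(370,298),black=(258,355),p1=(423,100),p2=(333,143),p3=(239,186),p4=(141,233))
for n in top:
    r=5 if n[0]!='p' else 4
    p,s1=refine(T["frame"],np.array(top[n])/3.6-.36+[225,150],r); q0=np.array(sc[n])/3.6-.36+[190,120]
    q,s2=refine(S["frame"],q0,r)if n[0]!='p' else (q0,0)
    print(n,p.round(1),s1,q.round(1),s2,'tri',tri(T,p,S,q).round(4),'cast',cast(T,p,.11 if n[0]!='p' else .05).round(4),cast(S,q,.11 if n[0]!='p' else .05).round(4))
hsv=cv2.cvtColor(T["frame"],cv2.COLOR_RGB2HSV)
m=cv2.inRange(hsv,(8,60,90),(22,200,255)); m[:235]=0;m[290:]=0;m[:,:225]=0;m[:,440:]=0
m=cv2.morphologyEx(m,cv2.MORPH_CLOSE,np.ones((15,15)))
c=max(cv2.findContours(m,0,1)[0],key=cv2.contourArea)
r=np.array([cast(T,b,.02) for b in c[:,0]])[:,:2]; R=cv2.minAreaRect(np.float32(r*1000)); print("board mm",R)
E
```

```text
yellow [280.9 167.3] (11.0, 10.375) [349.  172.5] (11.0, 8.625) tri [0.6668 0.104  0.1097] cast [0.6664 0.1036 0.11  ] [0.6672 0.1042 0.11  ]
green [317.9 168.7] (11.0, 11.0) [321.1 185.9] (11.0, 9.625) tri [0.6548 0.03   0.1112] cast [0.6553 0.0302 0.11  ] [0.6538 0.0306 0.11  ]
blue [355.3 169.8] (11.0, 11.0) [292.6 201.8] (11.0, 10.0) tri [ 0.6449 -0.044   0.1092] cast [ 0.6448 -0.0438  0.11  ] [ 0.6453 -0.0446  0.11  ]
black [394.  171.4] (11.0, 10.75) [261.  217.6] (11.0, 11.0) tri [ 0.633  -0.1201  0.1103] cast [ 0.6331 -0.1201  0.11  ] [ 0.6327 -0.1199  0.11  ]
p1 [272.4 258.9] (6.5, 6.75) [307.1 147.4] 0 tri [0.4926 0.1425 0.0467] cast [0.4925 0.1423 0.05  ] [0.4951 0.1397 0.05  ]
p2 [309.  260.3] (6.25, 6.125) [282.1 159.4] 0 tri [0.4815 0.0681 0.0462] cast [0.4813 0.0681 0.05  ] [0.4846 0.0653 0.05  ]
p3 [345.7 261.5] (6.0, 6.125) [256.  171.3] 0 tri [ 0.4709 -0.0062  0.0479] cast [ 0.4707 -0.0062  0.05  ] [ 0.4727 -0.0074  0.05  ]
p4 [382.4 262.9] (6.125, 6.25) [228.8 184.4] 0 tri [ 0.4602 -0.08    0.0477] cast [ 0.4597 -0.0803  0.05  ] [ 0.4625 -0.0807  0.05  ]
board mm ((475.1134338378906, 31.713623046875), (399.3592834472656, 66.68629455566406), 81.73014068603516)
```

Heights agree with the geometry: rings at 0.110 and post tops near 0.05. Spacing is 75 mm, and the board centre is within 1 mm of the mean of the posts. I'll do yellow first, closing the jaws across the row.

```bash
cat > act.py <<'E'
from workcell import *
import numpy as np
bits=dict(yellow=(.6667,.1039),green=(.6547,.0301),blue=(.6449,-.0441),black=(.6330,-.1200))
posts=dict(yellow=(.4930,.1421),green=(.4819,.0678),blue=(.4711,-.0065),black=(.4605,-.0803))
Q=[np.array([np.cos(t),np.sin(t),0,0]) for t in (.713,.713+np.pi/2)]
def best():
    # half-turn choice with the smaller last joint
    c=[(abs(j[5]),i) for i,q in enumerate(Q) if (j:=kinematics.solve_ik([*bits["green"],.2],q)) is not None]
    print(c); return Q[min(c)[1]]
ZG=.098
def pick(n,q):
    b=bits[n]; hand.move_gripper(.085,60); bot.reach([*b,.19],q); bot.servo_line([*b,ZG],velocity=.12)
    hand.move_gripper(.0,60); o=get_obs(); print(n,'width',o["gripper_width"],'grip',o["grip_force"],o["position"].round(4))
    bot.servo_line([*b,ZG+.095],velocity=.15); print('lifted',get_obs()["gripper_width"],get_obs()["wrist_force"].round(1))
def place(n):
    p=posts[n]; bot.servo_line([*p,ZG+.095],velocity=.15); bot.servo_line([*p,ZG+.035],velocity=.12); bot.servo_line([*p,ZG+.001],velocity=.06)
    o=get_obs(); print('down',o["wrist_force"].round(1),o["position"].round(4)); hand.move_gripper(.085); bot.servo_line([*p,.19],velocity=.15); print('t',get_obs()["time_s"])
E
python3 - <<'E'
from act import *
import cv2
q=best(); np.save("q.npy",q); pick("yellow",q)
d=vision.read_camera("scene"); cv2.imwrite("pics/s1.png",d["frame"][80:300,150:450,::-1].repeat(2,0).repeat(2,1)); print(get_obs()["time_s"])
E
```

```text
[(np.float64(0.18845052052184608), 0), (np.float64(2.953142133067947), 1)]
yellow width 0.022217368868336508 grip 58.54221224784851 [0.667  0.1039 0.0984]
lifted 0.02248114937470229 [-0.1 -0.5 -3.6]
5.1917
```

View pics/s1.png

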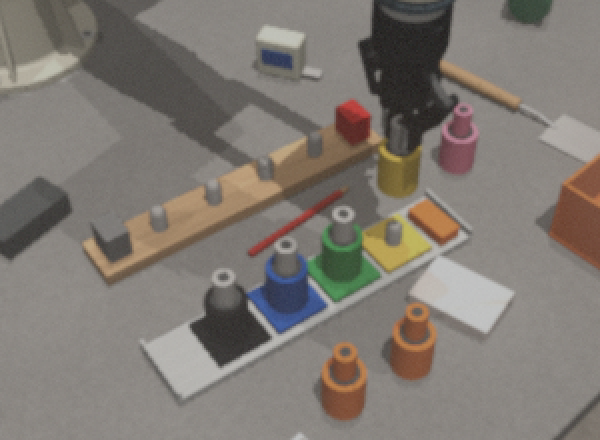

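The yellow bit is held upright at about (400,168) in the crop, and its stand post is clear. The lifted weight of 3.6 N is plausible. Now I'll place it.

```bash
python3 - <<'E'
from act import *
import cv2
place("yellow"); d=vision.read_camera("top"); cv2.imwrite("pics/s2.png",d["frame"][140:300,200:450,::-1].repeat(2,0).repeat(2,1))
d=vision.read_camera("scene"); cv2.imwrite("pics/s3.png",d["frame"][80:300,150:450,::-1].repeat(2,0).repeat(2,1))
E
```

```text
down [ 0.1  0.3 -2.3] [0.4928 0.142  0.0985]
t 9.2833
```

View pics/s3.png

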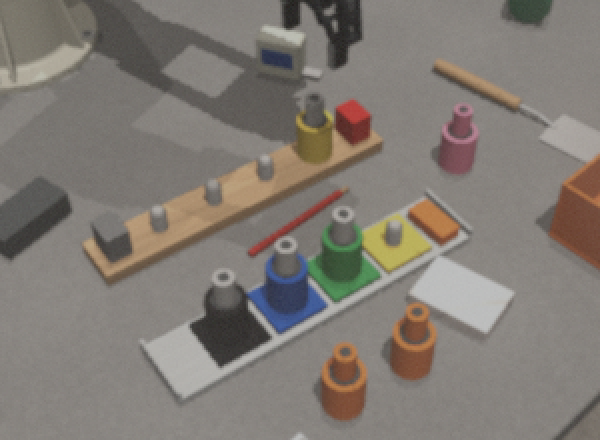

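Yellow is seated upright next to the red block, at about (314,130) in the crop, and the gripper is clear of it. Next are the other three, with an abort if a grip is lost.

```bash
python3 - <<'E'
from act import *
from loc import *
q=np.load("q.npy")
for n in ("green","blue","black"):
    pick(n,q)
    if not .018<get_obs()["gripper_width"]<.027: raise SystemExit("lost "+n)
    place(n)
bot.reach([.3,.35,.3],q)
T,S=vision.read_camera("top"),vision.read_camera("scene")
cv2.imwrite("pics/s4.png",S["frame"][80:300,150:450,::-1].repeat(2,0).repeat(2,1))
np.savez("t4.npz",**T); np.savez("s4.npz",**S)
def px(d,X): c=d["view"]@[*X,1]; c=d["intrinsics"]@c[:3]; return c[:2]/c[2]
for n,p in posts.items():
    X=[*p,.11]; a,_=refine(T["frame"],px(T,X),5); b,_=refine(S["frame"],px(S,X),5); t=tri(T,a,S,b)
    print(n,t.round(4),'err',((t-X)*1000).round(1))
E
```

```text
green width 0.02239664909367823 grip 58.54261815547943 [0.655  0.0301 0.0984]
lifted 0.02252355314109015 [ 0.3  0.1 -2.6]
down [ 0.  -0.2 -3.9] [0.4817 0.0678 0.0986]
t 16.7833
blue width 0.02264764455111745 grip 58.53947639465332 [ 0.6451 -0.0441  0.0984]
lifted 0.021969399487842534 [-0.4 -0.2 -1.6]
down [-0.9  0.2 -2.3] [ 0.4709 -0.0065  0.0985]
t 24.1917
black width 0.022340195476115616 grip 58.54004681110382 [ 0.6332 -0.1201  0.0983]
lifted 0.022673667066118453 [-0.8  0.6 -2.8]
down [-0.4  0.6 -1.8] [ 0.4603 -0.0803  0.0985]
t 31.6
yellow [0.4925 0.1422 0.1091] err [-0.5  0.1 -0.9]
green [0.4818 0.0679 0.1097] err [-0.1  0.1 -0.3]
blue [ 0.4703 -0.0058  0.1122] err [-0.8  0.7  2.2]
black [ 0.4599 -0.0797  0.1124] err [-0.6  0.6  2.4]
```

View pics/s4.png

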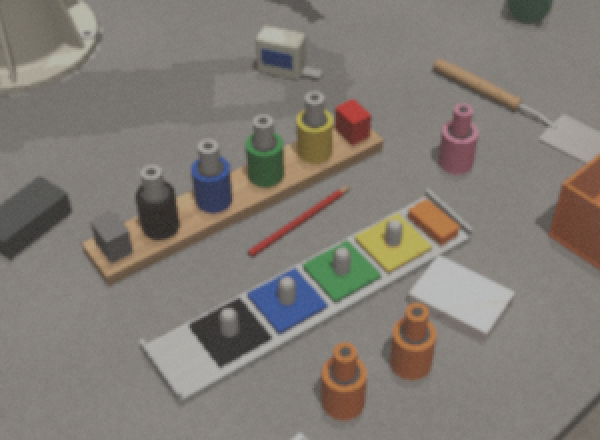

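All four bits stand upright on the posts, in the order yellow, green, blue, black from the red block. Measured axes are within 1 mm of the posts, the heights agree to within measurement noise, and the gripper is clear.

```bash
python3 -c "
from workcell import *
bot.dwell(.3); print(hand_in())"
```

```text
the job is handed in; nothing more can be done
None
```

The job is handed in: yellow, green, blue and black are on posts 1 to 4 from the red block, upright and let go, done in about 33 s; the judge's verdict was not shown.

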